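# Close the soldering hearth on its layer of bricks

## Robot

A 6-joint arm with a two-finger parallel gripper is mounted at the origin on the work surface. World frame = base frame: x ahead of the robot, y to its left, z up, the work surface at z = 0. Lengths are in m, angles in rad, forces in N, time in s.
With the tool pointing down it reaches from about 0.35 to 0.775 m from the base axis. Payload 5.5 kg.
Tool frame: the origin (TCP) lies midway between the tips of the shut fingers; the grasp point (between the pads) lies 19 mm behind it; z points along the fingers, y is the direction in which the jaws open and shut (so a half turn about z gives the same grasp; the last joint's range is limited). The gripper opens to 85 mm and grips with 20 to 120 N. Pads are 22 mm wide; open, the fingers measure 114 mm over their backs; the gripper's body (76 mm by 85 mm) begins 54 mm behind the grasp point. The pads swing forward as they close: fully open they stand 13 mm farther back than shut.
Start: joints at [-1.322, 0.313, 0.046, 1.304, 0, 1.431], TCP at [0.218, -0.532, 0.231] pointing down, gripper open.
Joint ranges: [-2.76, 2.76], [-0.86, 1.69], [-1.03, 1.26], [-2.2, 2.34], [-1.47, 1.5], [-3.14, 3.14]. Speed limits (rad/s): [2.57, 2.57, 3.14, 3.14, 3.14, 3.14].

## Interface

Orientations are given as a unit quaternion [x, y, z, w].
In Python, from bench import readout, optics, workorder gives the robot as it stands. The module is installed in compiled form; this text tells all that it offers.
- The arm moves only by the tool drive_tool, never from a script. Its arguments are lists of equal length, an entry for each row: "delta_pos": the shift along the tool's x, y, z in cm, a list of three; "rotation": the turn, a rotation vector about the tool's x, y, z in rad, a list of three; "jaw": the finger opening in cm, from 0 to 8.54. In form: {"delta_pos": [[dx, dy, dz], ...], "rotation": [[wx, wy, wz], ...], "jaw": [jaw, ...]}. A call has 1 to 12 rows; each row shifts and turns the commanded pose from where the row before left it, along the tool's axes as they then stand; what a row does not reach is not made up. A row lasts 1/8 s, in which the tool goes at most 62.5 mm and 10.7 degrees, less where a joint would pass 70% of its speed; a pose out of reach is approached as far as the arm can. A call is refused whole if a number of a shift passes 6.25 or a number of a turn 0.188, either way. A call with a gripper value outside its range is refused whole. The fingers move at their own pace and stop on an object; "newtons" is the grip in N (left out, the last holds). Time passes only in rows, so rows that do not move let the fingers close. It gives the time, the measured TCP pose, the force and the opening at its end, in the units of the state.
- readout.get_state(): the state, without advancing time (a new reading comes with each control period).
- optics.capture(name): name is "scene" or "top" or "wrist"; returns a dict with "pixels" (400x640x3 uint8, blue, green, red), "fx", "fy", "cx", "cy" (pixels), "rvec" (rotation vector, rad) and "tvec" (3), from world to camera coordinates, as OpenCV has them; the wrist camera has in their place "hand_eye" (4x4, takes a point from camera to tool coordinates, whose origin is the TCP and whose axes are the flange's). Camera axes: x right, y down, z forward; pixel columns grow to the right and rows downward; lengths in m; the calibration is good to about 2 mm. A picture is of the moment at which its call begins: read the wrist's pose just before it. There is no depth.
- workorder.close_job(): hands the job in, once; it reports no verdict.
The state is a dict: "time": time; "joints": joint angles; "qd": joint speeds; "joint_torque": joint torques, N m; "position": TCP position; "tool_rot": TCP orientation; "force": force on the tool from outside, world axes, zero at the start; "ft_torque": the same for the moment, N m; "finger_gap": finger opening in m.
Only numpy, scipy, OpenCV 4.12 (cv2) and the standard library are available. Lean on these libraries where they do the work, as an engineer would, in place of code of your own. Each camera call takes 0.05 s, during which the arm holds its last target. There are 200 camera calls.

## Task

Make up the brick layer on the soldering hearth: push the askew brick on the hearth snug and square against its neighbour, and lay the full-length brick from the cork mat flat and crosswise in the bay between the brick ends and the fence, centred on the pair. Then press the sprung catch and collapse the telescoping tube to its next hole, so that the catch pops up there and the fence closes the layer up against the back lip. Leave all the other things on the bench where they are.

Things in the scene. Friction and masses are not known exactly. Their poses are not given: they have to be found in the camera images.
- hearth: Soldering hearth, fixed: grey board 18 mm thick whose top carries the bricks; covers x -130..155, y -105..100 mm. Origin on the bench below the middle of the finished 150 x 100 mm layer; x from back lip to fence, y from tube to open side. Finished layer: two bricks lengthwise along x, centred at (-25,-25) and (-25,25) mm, one crosswise (length along y) at (50,0).
- lip_corner (a point): Inner corner of the hearth's two steel lips, on the board's top: hearth (-75.5, -50.5, 18) mm. The back lip runs from here along hearth y to y = 93 mm, the side lip along hearth x to x = 15 mm; both are 6 mm thick and stand 10 mm above the board.
- base_block (a point): Centre of the top of the tube's fixed base block, hearth (-114, -85, 50) mm; block 28 x 40 mm. From it the telescoping tube runs along hearth +x beside the side lip: a fixed 18 mm square inner tube (top z = 41 mm) with dark holes 60 mm apart in its top, and over it a sliding 24 mm square sleeve (top z = 44 mm) that carries the catch and the fence.
- sleeve (a joint): How far the sleeve with its fence has slid towards the base block, along the hearth's -x (m): 0 = first hole, as found; 0.060 = next hole (about 2 mm of play either way). Some 4 N of drag, plus that of the bricks it pushes. It is locked in a hole unless the catch is pressed.
- fence_face (a point): Middle of the fence's face that meets the bricks: the fence is a steel bar carried by the sleeve's far end, across the board (hearth y -98 to 52 mm, z 20 to 38 mm, 14 mm thick). As found it is at hearth x = 136.5 mm, in the next hole at 76.5 mm.
- catch (a joint): How far the sprung catch is pressed down (m): 0 = up, locked in a hole; unlocks beyond about 0.004; 0.007 = fully down. About 3 N to start, 8 N fully down. Let go once the sleeve is off a hole it stays sunk at about 0.004 and pops up by itself in the next hole. Pressed there, it unlocks again.
- catch_pad (a point): Centre of the top of the catch's black pad, on the sleeve near its mouth; moves with both. Pad 35 mm (hearth x) by 17.5 mm, 53 mm above the bench when up. On its base-block side the sleeve has a fixed thumb ridge, face 20.5 mm from this point towards hearth -x, 24 mm wide, top 63 mm above the bench: a finger on the pad can push against it to slide the sleeve.
- brick_a: Pale soldering brick 100 x 50 x 32 mm (0.13 to 0.25 kg); origin at the centre of its underside, x along its length. Already in place on the hearth, in the corner of the two lips.
- brick_b: Brick of the same kind and frame, lying on the hearth beside brick_a but askew, apart from it on the open side.
- brick_c: Brick of the same kind and frame, lying flat on the cork mat among other things: the full-length brick to be laid crosswise. Its underside is 5 mm above the bench there.
- mat: Cork mat, fixed, 250 (x) x 210 (y) x 5 mm, on the other side of the bench; origin at the centre of its underside.
- half_brick: Bystander on the mat: a short brick 62 (x) x 50 x 32 mm, origin at the centre of its underside.
- crucible: Bystander on the mat: small white crucible, 52 mm across, 40 mm tall, origin under its centre.
- tweezers: Bystander on the mat: flat tweezers 135 mm long (x), 8 mm tall, origin under the middle.
- pliers: Bystander on the mat: pliers about 150 mm long (x, handles to -x), 40 mm wide, 10 mm tall, origin under the rivet.
- bench_block: Bystander by the hearth: steel block 62 x 62 x 20 mm, origin under its centre.
- dish: Bystander by the hearth: shallow blue dish 72 mm across, 18 mm tall, origin under its centre.
- jar: Bystander by the hearth: small jar 48 mm across, 60 mm tall, origin under its centre.
There are look-alikes about, which are no part of the job. What is shaped like the brick_c but green or yellow is not meant.

How it is judged:
By the outcome, as a careful person would: the job done as asked, in the order asked, and still so for the second after the job is handed in, with the robot touching nothing.
It also fails if it takes over 64 s, if anything falls off the work surface, if the arm or the gripper's body presses on something with over 40 N, if the wrist force passes 120 N, or if a joint passes its speed limit or range.

## Working session

There is one attempt and no reset: what is moved stays moved. The work goes in short steps, Python scripts to look and compute and a tool call to move; the robot and the scene stay as the last step left them, time stands still between calls to the robot, and variables do not carry over. Pictures are saved under pics/ and viewed, about 8 in all and at most 12, crops included, and the job is handed in when it is done.

Besides the shell and the picture viewer there is one more tool, called after "Request:" as name(argument=value, ...), one argument or row to a line, values as JSON. drive_tool: Moves the arm, as the interface text tells. Its arguments: {"type":"object","properties":{"delta_pos":{"type":"array","items":{"type":"array","items":{"type":"number"}}},"rotation":{"type":"array","items":{"type":"array","items":{"type":"number"}}},"jaw":{"type":"array","items":{"type":"number"}},"newtons":{"type":"number"}},"required":["delta_pos","rotation","jaw"]}

```bash
mkdir -p pics; ls; cat > h.py <<'E'
import numpy as np, cv2
from scipy.spatial.transform import Rotation as R
from bench import readout, optics
def snap(n,f):
    s=readout.get_state(); c=optics.capture(n); cv2.imwrite('pics/'+f+'.png',c['pixels'])
    K=np.array([[c['fx'],0,c['cx']],[0,c['fy'],c['cy']],[0,0,1]])
    if 'hand_eye' in c:
        T=np.eye(4);T[:3,:3]=R.from_quat(s['tool_rot']).as_matrix();T[:3,3]=s['position']
        W=np.linalg.inv(T@np.array(c['hand_eye']))
    else:
        W=np.eye(4);W[:3,:3]=cv2.Rodrigues(np.array(c['rvec'],float))[0];W[:3,3]=np.ravel(c['tvec'])
    np.savez('pics/'+f,K=K,W=W); return c['pixels']
def cam(f):
    d=np.load('pics/'+f+'.npz'); return d['K'],d['W']
def onz(f,uv,z):
    K,W=cam(f); uv=np.atleast_2d(np.array(uv,float)); Ri=W[:3,:3].T; o=-Ri@W[:3,3]
    d=(Ri@np.linalg.inv(K)@np.c_[uv,np.ones(len(uv))].T).T
    return o+d*((np.broadcast_to(z,len(uv))-o[2])/d[:,2])[:,None]
def tri(f1,a,f2,b):
    P=[cam(f)[0]@cam(f)[1][:3] for f in (f1,f2)]
    X=cv2.triangulatePoints(P[0],P[1],np.array(a,float).T.reshape(2,-1),np.array(b,float).T.reshape(2,-1)); return (X[:3]/X[3]).T
def proj(f,X):
    K,W=cam(f); p=(W[:3,:3]@np.atleast_2d(X).T+W[:3,3:]); p=K@p; return (p[:2]/p[2]).T
E
python3 - <<'E'
from h import *
np.set_printoptions(precision=4,suppress=True)
a=snap('top','top0');b=snap('scene','sc0');snap('wrist','w0')
for f in('top0','sc0','w0'):
    K,W=cam(f);print(f,K[0,0],(-W[:3,:3].T@W[:3,3]),W[2,:3])
s=readout.get_state();print(s)
cv2.imwrite('pics/top0x.png',cv2.resize(a,(800,500),interpolation=3))
E
```

```text
pics
top0 373.0996375323633 [ 0.3622 -0.0473  1.0233] [ 0.1767  0.0044 -0.9843]
sc0 474.84049199733425 [ 1.2213 -0.6086  0.8241] [-0.5781  0.496  -0.6479]
w0 337.08105564283954 [ 0.2957 -0.4993  0.3731] [-0.3033 -0.1224 -0.945 ]
{'time': 0.15, 'joints': array([-1.3216,  0.3139,  0.0453,  1.3036, -0.    ,  1.4312]), 'qd': array([-0.001 , -0.0023,  0.0025, -0.0008, -0.0004,  0.0007]), 'joint_torque': array([  0.002 , -48.1066,  29.8815,   0.014 ,  -0.0001,  -0.    ]), 'position': array([ 0.2179, -0.5317,  0.2306]), 'tool_rot': array([ 0.9812,  0.1932, -0.    , -0.0007]), 'force': array([0.7291, 1.0277, 0.0832]), 'ft_torque': array([-0.0069, -0.0146,  0.0288]), 'finger_gap': 0.08573556894941897}
```

View pics/top0x.png

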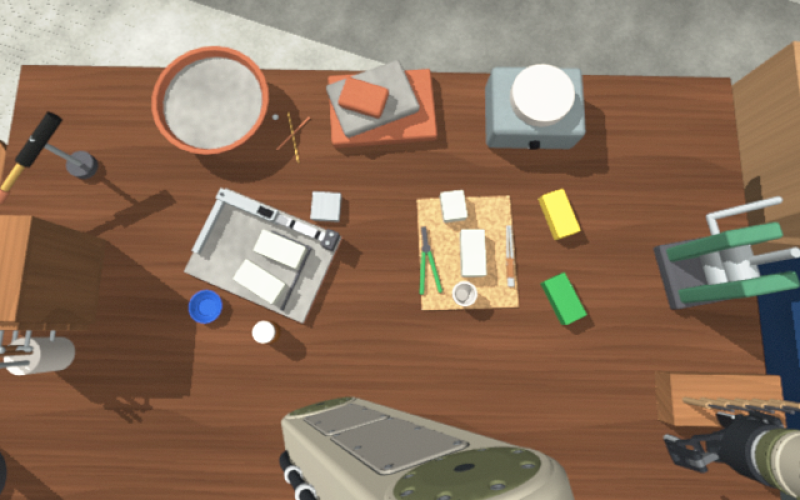

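View pics/sc0.png

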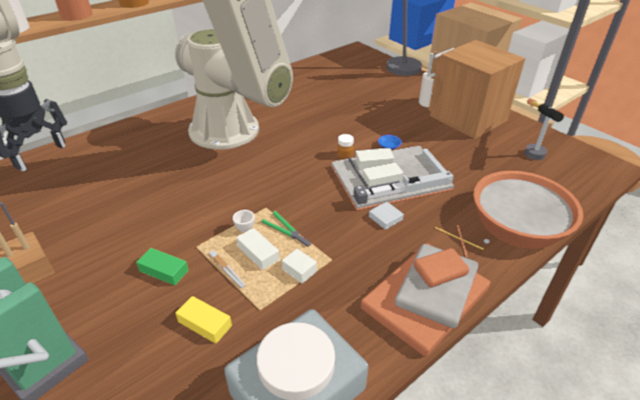

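```bash
python3 - <<'E'
from h import *
a=cv2.imread('pics/top0.png');b=cv2.imread('pics/sc0.png')
A=cv2.resize(a[145:265,140:280],None,fx=5,fy=5,interpolation=cv2.INTER_CUBIC)
cv2.imwrite('pics/top0c.png',A)
B=cv2.resize(b[130:240,320:480],None,fx=5,fy=5,interpolation=cv2.INTER_CUBIC)
cv2.imwrite('pics/sc0c.png',B)
E
```

```text
(no output)
```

View pics/top0c.png

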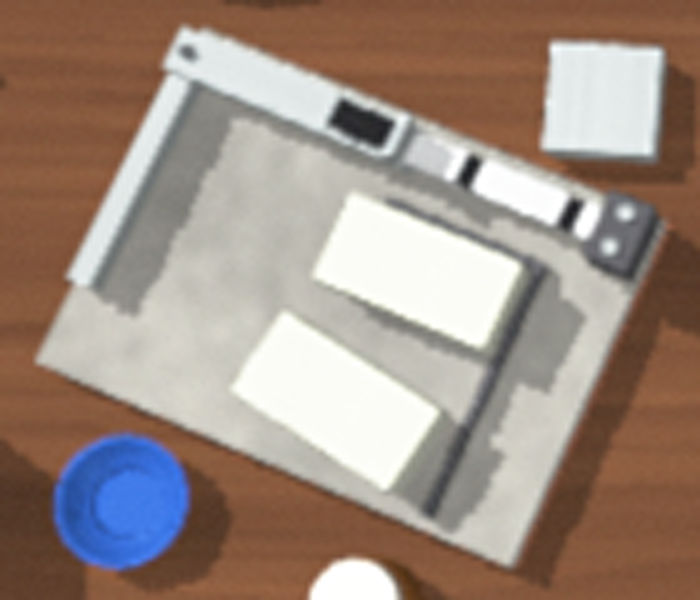

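View pics/sc0c.png

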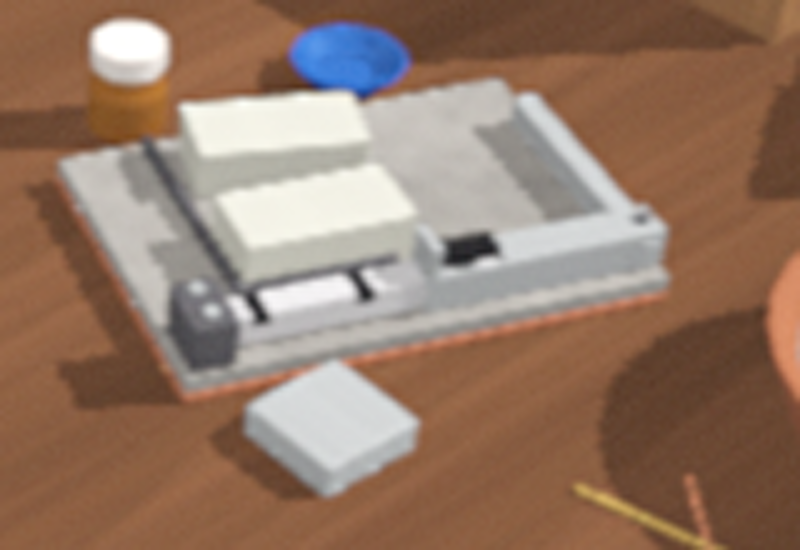

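```bash
cat > fit.py <<'E'
from h import *
from scipy.optimize import least_squares
np.set_printoptions(precision=4,suppress=True)
def c(o,s,p): p=np.array(p,float); return (p+.5)/s-.5+np.array(o)
def H(p,X):
    X=np.atleast_2d(X)/1000.; a=p[2]; return np.c_[p[0]+X[:,0]*np.cos(a)-X[:,1]*np.sin(a),p[1]+X[:,0]*np.sin(a)+X[:,1]*np.cos(a),X[:,2]]
def fit(obs,p0):
    def r(p): return np.concatenate([(proj(f,H(p,x))-np.array(uv)).ravel() for f,x,uv in obs])
    s=least_squares(r,p0,loss='soft_l1'); return s.x,r(s.x).reshape(-1,2)
E
python3 - <<'E'
from fit import *
T=lambda p:c((140,145),5,p); S=lambda p:c((320,130),5,p)
obs=[('top0',(155,100,18),T((37,362))),('top0',(-130,100,18),T((513,568))),('top0',(-130,-105,18),T((663,228))),
('top0',(136.5,52,38),T((92,285))),('top0',(150.5,52,38),T((68,277))),('top0',(-114,-85,50),T((617,230))),
('sc0',(155,100,18),S((503,82))),('sc0',(-130,100,18),S((60,160))),('sc0',(-130,-105,18),S((190,388))),('sc0',(155,-105,18),S((665,280)))]
for sub in (obs,obs[:6],obs[6:]):
    p,r=fit(sub,[.55,.2,1.3]); print(p,np.degrees(p[2])); print(r.T)
np.save('hearth0',fit(obs,[.55,.2,1.3])[0])
# pose
p=np.load('hearth0.npy')
def inv(X): a=p[2];d=X[:,:2]-p[:2];return np.c_[d[:,0]*np.cos(a)+d[:,1]*np.sin(a),-d[:,0]*np.sin(a)+d[:,1]*np.cos(a)]*1000
print('pad',inv(onz('top0',T((362,121)),.053)))
B=onz('top0',T([(288,312),(438,408),(385,490),(232,388)]),.05);print('B',B,inv(B))
A=onz('top0',T([(350,193),(522,262),(485,350),(313,277)]),.05);print('A',inv(A))
Bt=tri('top0',T([(288,312),(438,408),(385,490)]),'sc0',S([(178,103),(360,93),(370,142)])[[0,0,0]]*0+S([(370,142),(193,170),(178,103)]));print('Btri',Bt)
C=onz('top0',np.array([(462,230),(484,230),(485,275),(463,275)])/1.25,.037);print('C',C,C.mean(0))
print('Hcorners',H(p,[(-75.5,-50.5,18),(136.5,0,18),(0,0,0)]))
E
```

```text
[0.5162 0.2211 1.1901] 68.18963023845666
[[-0.5414 -0.4198  0.9554 -0.3539 -0.2114  0.3918 -1.2063 -0.8337 -1.37
   0.4911]
 [-0.7066 -0.3369 -1.8571  0.0421 -0.37   -0.1847 -0.8267 -0.1209 -1.788
  -0.7022]]
[0.5149 0.2208 1.1895] 68.15370931110736
[[-0.474  -0.3594  1.0639 -0.2752 -0.1323  0.4988]
 [-0.2748  0.1749 -1.36    0.4848  0.0689  0.3245]]
[0.5205 0.2203 1.1906] 68.21884422261371
[[-0.3555 -0.1055 -0.4558  1.5468]
 [-0.1348  0.6677 -0.8073  0.1481]]
pad [[ 36.4744 -84.6369]]
B [[0.5046 0.2564 0.05  ]
 [0.4555 0.1742 0.05  ]
 [0.4123 0.1991 0.05  ]
 [0.4637 0.2828 0.05  ]] [[ 28.4424  23.8992]
 [-66.1267  38.9114]
 [-59.023   88.2398]
 [ 37.7265  71.5808]]
A [[ 26.2551 -46.8111]
 [-73.9915 -48.6932]
 [-75.8228   1.6013]
 [ 24.5062   1.8702]]
Btri [[0.5058 0.2583 0.0476]
 [0.4544 0.1738 0.0388]
 [0.4119 0.1984 0.0508]]
C [[ 0.5789 -0.2008  0.037 ]
 [ 0.5799 -0.2483  0.037 ]
 [ 0.4821 -0.249   0.037 ]
 [ 0.4811 -0.2022  0.037 ]] [ 0.5305 -0.2251  0.037 ]
Hcorners [[0.535  0.1323 0.018 ]
 [0.5669 0.3479 0.018 ]
 [0.5162 0.2211 0.    ]]
```

```bash
cat >> fit.py <<'E'
import json
def yaw(q): m=R.from_quat(q).as_matrix(); return np.arctan2(m[1,0],m[0,0])
def plan(start,wps,step=5.0,rot=.16):
    """start/wps: (x,y,z m, yaw rad); prints rows"""
    x=np.array(start,float);D=[];Q=[]
    for w in wps:
        w=np.array(w[:4],float); n=int(max(np.ceil(np.linalg.norm(w[:3]-x[:3])*100/step-1e-6),np.ceil(abs(w[3]-x[3])/rot-1e-6),1))
        for k in range(n):
            d=(w-x)/(n-k); y=x[3]; 
            t=np.round(np.array([d[0]*np.cos(y)+d[1]*np.sin(y),d[0]*np.sin(y)-d[1]*np.cos(y),-d[2]])*100,2); r=round(-d[3],3)
            D.append(t.tolist());Q.append([0,0,r])
            t=t/100; x=x+[t[0]*np.cos(y)+t[1]*np.sin(y),t[0]*np.sin(y)-t[1]*np.cos(y),-t[2],-r]
    for i in range(0,len(D),12): print(json.dumps({"delta_pos":D[i:i+12],"rotation":Q[i:i+12]}))
    return x
def cur():
    s=readout.get_state(); return [*s['position'],yaw(s['tool_rot'])]
def hp(hx,hy,z,dyaw=0,P=None):
    P=np.load('hearth0.npy') if P is None else P
    return [*H(P,[(hx,hy,z)])[0], P[2]+np.pi/2+dyaw]
E
python3 - <<'E'
from fit import *
print(cur(),hp(10,30,250))
print(plan(cur(),[(.42,-.27,.25,cur()[3]),hp(0,20,250)],step=5.5))
T=lambda p:c((140,145),5,p)
p=np.load('hearth0.npy')
def inv(X): a=p[2];d=X[:,:2]-p[:2];return np.c_[d[:,0]*np.cos(a)+d[:,1]*np.sin(a),-d[:,0]*np.sin(a)+d[:,1]*np.cos(a)]*1000
print('jar',inv(onz('top0',T((357,605)),.06)),'dish',inv(onz('top0',T((121,500)),.018)))
E
```

```text
[np.float64(0.21785760910030386), np.float64(-0.5317394858959643), np.float64(0.2306181850336216), np.float64(0.3888267689487066)] [np.float64(0.4920525284709896), np.float64(0.2415673390985265), np.float64(0.25), np.float64(2.7609298901734514)]
{"delta_pos": [[4.09, -2.37, -0.28], [4.09, -2.36, -0.28], [4.09, -2.37, -0.28], [4.09, -2.36, -0.27], [4.09, -2.37, -0.28], [4.09, -2.36, -0.27], [4.09, -2.37, -0.28], [1.74, -2.88, 0.0], [2.17, -2.57, 0.0], [2.55, -2.2, 0.0], [2.86, -1.77, 0.0], [3.1, -1.3, 0.0]], "rotation": [[0, 0, -0.0], [0, 0, -0.0], [0, 0, -0.0], [0, 0, -0.0], [0, 0, -0.0], [0, 0, -0.0], [0, 0, -0.0], [0, 0, -0.158], [0, 0, -0.158], [0, 0, -0.158], [0, 0, -0.158], [0, 0, -0.158]]}
{"delta_pos": [[3.27, -0.79, 0.0], [3.35, -0.27, 0.0], [3.35, 0.26, 0.0], [3.27, 0.79, 0.0], [3.1, 1.29, 0.0], [2.86, 1.77, 0.0], [2.55, 2.2, 0.0], [2.17, 2.57, 0.0], [1.74, 2.88, 0.0], [1.26, 3.12, 0.0]], "rotation": [[0, 0, -0.158], [0, 0, -0.158], [0, 0, -0.158], [0, 0, -0.158], [0, 0, -0.158], [0, 0, -0.158], [0, 0, -0.159], [0, 0, -0.158], [0, 0, -0.159], [0, 0, -0.158]]}
[0.4976 0.2286 0.25   2.7608]
jar [[-73.555  145.7943]] dish [[ 76.9613 149.7674]]
```

Request:
drive_tool(
  delta_pos=[
    [4.09,-2.37,-0.28],
    [4.09,-2.36,-0.28],
    [4.09,-2.37,-0.28],
    [4.09,-2.36,-0.27],
    [4.09,-2.37,-0.28],
    [4.09,-2.36,-0.27],
    [4.09,-2.37,-0.28],
    [1.74,-2.88,0.0],
    [2.17,-2.57,0.0],
    [2.55,-2.2,0.0],
    [2.86,-1.77,0.0],
    [3.1,-1.3,0.0],
  ],
  rotation=[
    [0,0,0],
    [0,0,0],
    [0,0,0],
    [0,0,0],
    [0,0,0],
    [0,0,0],
    [0,0,0],
    [0,0,-0.158],
    [0,0,-0.158],
    [0,0,-0.158],
    [0,0,-0.158],
    [0,0,-0.158],
  ],
  jaw=[8.5,8.5,8.5,8.5,8.5,8.5,8.5,8.5,8.5,8.5,8.5,8.5],
)

```text
time: 1.65
position: [0.4458, -0.103, 0.2505]
tool_rot: [0.83, 0.558, -0.0, -0.0]
force: [0.8, 0.2, -0.2]
finger_gap: 0.0853
```

Request:
drive_tool(
  delta_pos=[
    [3.27,-0.79,0.0],
    [3.35,-0.27,0.0],
    [3.35,0.26,0.0],
    [3.27,0.79,0.0],
    [3.1,1.29,0.0],
    [2.86,1.77,0.0],
    [2.55,2.2,0.0],
    [2.17,2.57,0.0],
    [1.74,2.88,0.0],
    [1.26,3.12,0.0],
    [0,0,0],
    [0,0,0],
  ],
  rotation=[
    [0,0,-0.158],
    [0,0,-0.158],
    [0,0,-0.158],
    [0,0,-0.158],
    [0,0,-0.158],
    [0,0,-0.158],
    [0,0,-0.159],
    [0,0,-0.158],
    [0,0,-0.159],
    [0,0,-0.158],
    [0,0,0],
    [0,0,0],
  ],
  jaw=[8.5,8.5,8.5,8.5,8.5,8.5,8.5,8.5,8.5,8.5,8.5,8.5],
)

```text
time: 3.15
position: [0.4974, 0.2279, 0.2503]
tool_rot: [0.19, 0.982, -0.0, -0.0]
force: [-0.2, 0.2, -0.9]
finger_gap: 0.0852
```

```bash
python3 - <<'E'
from fit import *
a=snap('wrist','w1');print(cur(),readout.get_state()['time'])
cv2.imwrite('pics/w1x.png',cv2.resize(a,(800,500),interpolation=3))
E
```

```text
[np.float64(0.4974587805031968), np.float64(0.22753082398156804), np.float64(0.2504364202173783), np.float64(2.7593194412418915)] 3.2
```

View pics/w1x.png

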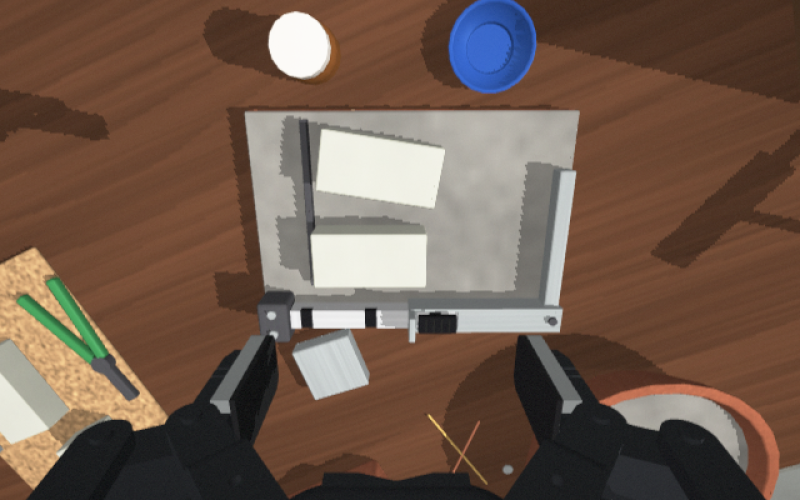

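```bash
cat > inv.py <<'E'
from fit import *
def inv(X,p=None):
    p=np.load('hearth0.npy') if p is None else p
    a=p[2];d=X[:,:2]-p[:2];return np.c_[d[:,0]*np.cos(a)+d[:,1]*np.sin(a),-d[:,0]*np.sin(a)+d[:,1]*np.cos(a)]*1000
E
python3 - <<'E'
from inv import *
T=lambda p:c((140,145),5,p); V=lambda p:c((0,0),1.25,p)
obs=[('w1',(-130,100,18),V((246,112))),('w1',(155,100,18),V((579,111))),('w1',(136.5,52,38),V((559,170))),('w1',(150.5,52,38),V((576,171))),('w1',(-128,-65,50),V((261,293))),('w1',(-100,-65,50),V((293,292))),('w1',(-78.5,93,28),V((305,121)))]
obs2=[('top0',(155,100,18),T((37,362))),('top0',(-130,100,18),T((513,568))),('top0',(-114,-85,50),T((617,230))),
('top0',(136.5,52,38),T((92,285))),('top0',(150.5,52,38),T((68,277)))]
for o in (obs,obs2,obs+obs2):
    p,r=fit(o,[.516,.22,1.19]);print(p,np.degrees(p[2]));print(r.T)
p=fit(obs,[.516,.22,1.19])[0]
np.save('hearth0',p)
print('pad',inv(onz('w1',V((437,323)),.053)))
B=inv(onz('w1',V([(322,129),(445,149),(434,208),(316,190)]),.05));print('B',B,B.mean(0))
A=inv(onz('w1',V([(312,234),(426,234),(427,287),(312,286)]),.05));print('A',A)
print('jar,dish',inv(onz('w1',V([(299,45)]),.06)),inv(onz('w1',V([(492,45)]),.018)))
print(tri('top0',T([(288,312),(438,408),(385,490),(522,262)]),'w1',V([(434,208),(316,190),(322,129),(312,286)])))
E
```

```text
[0.5163 0.2242 1.1948] 68.45494823565393
[[-0.683   3.1097  2.9799  2.8017 -2.7573 -3.4979 -0.5915]
 [-0.2478 -0.8646  0.6709 -0.1945  9.7124 10.4113 -0.4621]]
[0.5155 0.2205 1.1924] 68.32151150347208
[[-0.3121 -0.0631  0.599  -0.1488 -0.0129]
 [-0.2899 -0.1336 -0.0364  0.431   0.0291]]
[0.5158 0.2227 1.1939] 68.40403008541209
[[-2.0857  1.6815  1.5028  1.3204 -4.2029 -4.941  -2.0244 -1.1203 -0.825
  -0.2601 -0.9865 -0.853 ]
 [-0.2954 -0.6589  0.8534  0.      9.6755 10.3943 -0.464  -0.3334 -0.3228
  -0.25    0.3684 -0.0266]]
pad [[ 33.7353 -82.1464]]
B [[-60.5162  87.1648]
 [ 36.2229  71.418 ]
 [ 28.668   23.601 ]
 [-68.4113  39.1321]] [-16.0092  55.329 ]
A [[-74.31     1.5513]
 [ 22.436    1.0976]
 [ 24.2263 -47.8979]
 [-77.6557 -46.4695]]
jar,dish [[-71.6958 145.4602]] [[ 74.9536 149.9394]]
[[0.5064 0.2593 0.0414]
 [0.4553 0.1745 0.0484]
 [0.4127 0.1996 0.0479]
 [0.5331 0.1344 0.0479]]
```

```bash
python3 - <<'E'
from inv import *
T=lambda p:c((140,145),5,p); V=lambda p:c((0,0),1.25,p)
obs=[('w1',(-130,100,18),V((246,112))),('w1',(155,100,18),V((579,111))),('w1',(136.5,52,38),V((559,170))),('w1',(150.5,52,38),V((576,171))),('w1',(-100,-65,18),V((293,292))),('w1',(-78.5,93,28),V((305,121)))]
obs2=[('top0',(155,100,18),T((37,362))),('top0',(-130,100,18),T((513,568))),('top0',(-114,-85,50),T((617,230))),
('top0',(136.5,52,38),T((92,285))),('top0',(150.5,52,38),T((68,277)))]
for o in (obs,obs+obs2):
    p,r=fit(o,[.516,.22,1.19]);print(p,np.degrees(p[2]));print(r.T)
p=fit(obs,[.516,.22,1.19])[0]
p=(p+fit(obs2,[.516,.22,1.19])[0])/2
np.save('hearth0',p);print(p)
print('pad',inv(onz('w1',V((437,323)),.053)),inv(onz('top0',T((362,121)),.053)))
B=inv(onz('w1',V([(322,129),(445,149),(434,208),(316,190)]),.05));print('B',B,B.mean(0))
A=inv(onz('w1',V([(312,234),(426,234),(427,287),(312,286)]),.05));print('A',A)
print('jar,dish',inv(onz('w1',V([(299,45)]),.06)),inv(onz('w1',V([(492,45)]),.018)))
E
```

```text
[0.5158 0.2217 1.1944] 68.43528304012631
[[-2.9792  0.6896  0.5304  0.3448  0.7979 -2.9558]
 [ 0.174  -0.3436  1.1669  0.3062 -1.006  -0.0164]]
[0.5158 0.2215 1.1941] 68.41876439999893
[[-3.1691  0.4947  0.3219  0.1352  0.5951 -3.1495 -0.6642 -0.3461  0.2022
  -0.5274 -0.3951]
 [ 0.1488 -0.2867  1.2166  0.3598 -1.0184 -0.0269 -0.2873 -0.3007 -0.2339
   0.4113  0.0175]]
[0.5157 0.2211 1.1934]
pad [[ 36.9934 -81.58  ]] [[ 36.4258 -85.2355]]
B [[-57.4842  87.6051]
 [ 39.2758  71.9876]
 [ 31.7848  24.1605]
 [-65.3152  39.5619]] [-12.9347  55.8288]
A [[-71.1636   1.9732]
 [ 25.5828   1.6488]
 [ 27.4386 -47.3443]
 [-74.4452 -46.052 ]]
jar,dish [[-68.7417 145.8855]] [[ 77.9016 150.5607]]
```

```bash
python3 - <<'E'
from inv import *
x=plan(cur(),[hp(-12,105,120),hp(-12,105,45),hp(-12,105,24)]);print(x)
E
```

```text
{"delta_pos": [[2.14, -0.29, 3.26], [2.14, -0.29, 3.26], [2.14, -0.29, 3.26], [2.15, -0.29, 3.26], [-0.0, 0.0, 3.75], [-0.0, 0.0, 3.75], [-0.0, 0.0, 2.1]], "rotation": [[0, 0, -0.001], [0, 0, -0.001], [0, 0, -0.001], [0, 0, -0.002], [0, 0, 0.0], [0, 0, 0.0], [0, 0, 0.0]]}
[0.4136 0.2486 0.024  2.7643]
```

Request:
drive_tool(
  delta_pos=[
    [2.14,-0.29,3.26],
    [2.14,-0.29,3.26],
    [2.14,-0.29,3.26],
    [2.15,-0.29,3.26],
    [0,0,0],
    [0,0,3.75],
    [0,0,3.75],
    [0,0,2.1],
    [0,0,0],
  ],
  rotation=[
    [0,0,-0.005],
    [0,0,0],
    [0,0,0],
    [0,0,0],
    [0,0,0],
    [0,0,0],
    [0,0,0],
    [0,0,0],
    [0,0,0],
  ],
  jaw=[6,6,6,6,6,6,6,6,6],
)

```text
time: 4.32
position: [0.4148, 0.2483, 0.0244]
tool_rot: [0.188, 0.982, -0.0, -0.0]
force: [-0.8, -0.4, 0.4]
finger_gap: 0.0599
```

Request:
drive_tool(
  delta_pos=[
    [-1,0,0],
    [-0.5,0,0],
    [-0.5,0,0],
    [-0.5,0,0],
    [-0.5,0,0],
    [-0.3,0,0],
    [-0.3,0,0],
    [0,0,0],
  ],
  rotation=[
    [0,0,0],
    [0,0,0],
    [0,0,0],
    [0,0,0],
    [0,0,0],
    [0,0,0],
    [0,0,0],
    [0,0,0],
  ],
  jaw=[6,6,6,6,6,6,6,6],
)

```text
time: 5.32
position: [0.4476, 0.2356, 0.0242]
tool_rot: [0.187, 0.982, -0.0, 0.0]
force: [0.3, -0.2, -0.3]
finger_gap: 0.0599
```

Request:
drive_tool(
  delta_pos=[
    [-0.3,0,0],
    [-0.3,0,0],
    [-0.2,0,0],
    [0,0,0],
  ],
  rotation=[
    [0,0,0],
    [0,0,0],
    [0,0,0],
    [0,0,0],
  ],
  jaw=[6,6,6,6],
)

```text
time: 5.82
position: [0.4547, 0.2327, 0.0242]
tool_rot: [0.187, 0.982, -0.0, -0.0]
force: [-1.3, 0.4, -0.7]
finger_gap: 0.0601
```

```bash
python3 - <<'E'
from inv import *
a=snap('wrist','w2');print(inv(np.array([cur()[:3]])))
a=snap('top','top1')
cv2.imwrite('pics/top1c.png',cv2.resize(a[145:265,140:280],None,fx=5,fy=5,interpolation=cv2.INTER_CUBIC))
E
```

```text
[[-11.6237  60.9053]]
```

View pics/w2.png

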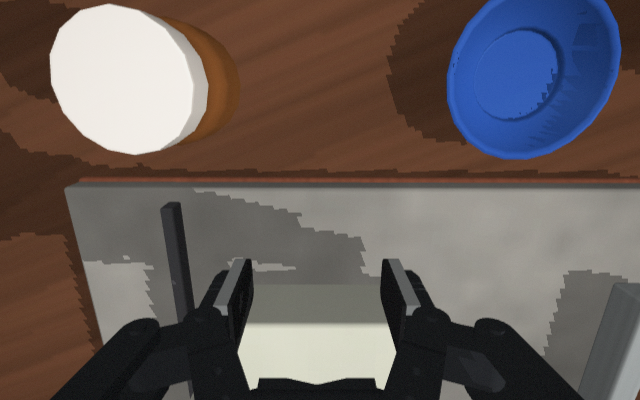

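```bash
python3 - <<'E'
from inv import *
print(inv(onz('w2',[(255,285),(385,285)],.018)),inv(onz('w2',[(255,323),(385,323)],.05)),inv(onz('w2',[(240,262),(387,262)],.03)))
E
```

```text
[[-42.4335  48.9723]
 [ 23.9524  49.123 ]] [[-36.7803  51.3712]
 [ 17.6386  51.4956]] [[-46.0872  68.9441]
 [ 21.1924  69.0962]]
```

Request:
drive_tool(
  delta_pos=[
    [-0.2,0,0],
    [-0.1,0,0],
    [0,0,0],
  ],
  rotation=[
    [0,0,0],
    [0,0,0],
    [0,0,0],
  ],
  jaw=[6,6,6],
)

```text
time: 6.3
position: [0.4547, 0.2326, 0.0242]
tool_rot: [0.186, 0.982, 0.001, -0.003]
force: [-8.1, 5.6, 5.9]
finger_gap: 0.0596
```

```bash
python3 - <<'E'
from inv import *
s=hp(-11.6,72,24,-.004)
x=plan(s,[hp(-11.6,72,75),hp(85,26,75),hp(85,26,28),hp(58,26,28)]);print(x)
E
```

```text
{"delta_pos": [[0.0, 0.0, -2.55], [0.0, 0.0, -2.55], [-1.53, 3.22, -0.0], [-1.53, 3.22, -0.0], [-1.54, 3.22, -0.0], [0.0, 0.0, 4.7], [0.0, -2.7, -0.0]], "rotation": [[0, 0, -0.002], [0, 0, -0.002], [0, 0, -0.0], [0, 0, -0.0], [0, 0, -0.0], [0, 0, -0.0], [0, 0, -0.0]]}
[0.5129 0.2846 0.028  2.7642]
```

Request:
drive_tool(
  delta_pos=[
    [1.4,0,0],
    [0,0,-2.55],
    [0,0,-2.55],
    [-1.53,3.22,0],
    [-1.53,3.22,0],
    [-1.54,3.22,0],
    [0,0,0],
    [0,0,4.7],
    [0,-2.2,0],
    [0,-0.5,0],
    [0,0,0],
  ],
  rotation=[
    [0,0,0],
    [0,0,0],
    [0,0,0],
    [0,0,0],
    [0,0,0],
    [0,0,0],
    [0,0,0],
    [0,0,0],
    [0,0,0],
    [0,0,0],
    [0,0,0],
  ],
  jaw=[6,6,6,2,0,0,0,0,0,0,0],
)

```text
time: 7.68
position: [0.5132, 0.2845, 0.0291]
tool_rot: [0.187, 0.982, 0.0, 0.001]
force: [-0.1, 0.4, -0.6]
finger_gap: -0.0004
```

Request:
drive_tool(
  delta_pos=[
    [0,-0.4,0],
    [0,-0.4,0],
    [0,-0.3,0],
    [0,-0.3,0],
    [0,0,0],
  ],
  rotation=[
    [0,0,0],
    [0,0,0],
    [0,0,0],
    [0,0,0],
    [0,0,0],
  ],
  jaw=[0,0,0,0,0],
)

```text
time: 8.3
position: [0.5076, 0.2714, 0.0282]
tool_rot: [0.187, 0.982, -0.0, -0.0]
force: [-0.0, 0.6, 0.3]
finger_gap: -0.0001
```

Request:
drive_tool(
  delta_pos=[
    [0,-0.2,0],
    [0,-0.2,0],
    [0,0,0],
  ],
  rotation=[
    [0,0,0],
    [0,0,0],
    [0,0,0],
  ],
  jaw=[0,0,0],
)

```text
time: 8.68
position: [0.5061, 0.2677, 0.0282]
tool_rot: [0.187, 0.982, -0.0, -0.0]
force: [0.5, 0.4, 0.3]
finger_gap: -0.0001
```

Request:
drive_tool(
  delta_pos=[
    [0,-0.2,0],
    [0,-0.2,0],
    [0,0,0],
  ],
  rotation=[
    [0,0,0],
    [0,0,0],
    [0,0,0],
  ],
  jaw=[0,0,0],
)

```text
time: 9.05
position: [0.506, 0.2661, 0.0291]
tool_rot: [0.186, 0.982, 0.002, 0.001]
force: [2.2, 6.5, 0.7]
finger_gap: -0.0001
```

```bash
python3 - <<'E'
from inv import *
a=snap('wrist','w3');print(inv(np.array([cur()[:3]])))
E
```

```text
[[38.3082 25.5038]]
```

View pics/w3.png

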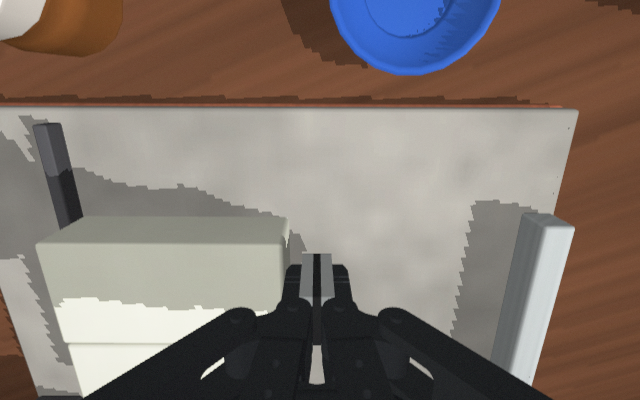

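```bash
python3 - <<'E'
from inv import *
s=hp(45,25.5,28)
x=plan(s,[hp(45,25.5,110),(.50,.12,.2,2.9),(.51,-.225,.2,np.pi)],step=5.8);print(x)
E
```

```text
{"delta_pos": [[0.0, 0.0, -4.1], [0.0, 0.0, -4.1], [-1.2, -3.62, -2.25], [-1.08, -3.66, -2.25], [-0.96, -3.69, -2.25], [-0.83, -3.72, -2.25], [-1.54, -5.54, -0.0], [-1.31, -5.6, -0.0], [-1.09, -5.65, -0.0], [-0.86, -5.69, -0.0], [-0.63, -5.72, -0.0], [-0.4, -5.74, -0.0]], "rotation": [[0, 0, -0.0], [0, 0, -0.0], [0, 0, -0.034], [0, 0, -0.034], [0, 0, -0.034], [0, 0, -0.034], [0, 0, -0.04], [0, 0, -0.04], [0, 0, -0.04], [0, 0, -0.04], [0, 0, -0.041], [0, 0, -0.04]]}
[ 0.51   -0.225   0.2     3.1412]
```

Request:
drive_tool(
  delta_pos=[
    [0,0.9,0],
    [0,0,-4.1],
    [0,0,-4.1],
    [-1.2,-3.62,-2.25],
    [-1.08,-3.66,-2.25],
    [-0.96,-3.69,-2.25],
    [-0.83,-3.72,-2.25],
    [-1.54,-5.54,0],
    [-1.31,-5.6,0],
    [-1.09,-5.65,0],
    [-0.86,-5.69,0],
    [-0.63,-5.72,0],
  ],
  rotation=[
    [0,0,0],
    [0,0,0],
    [0,0,0],
    [0,0,-0.034],
    [0,0,-0.034],
    [0,0,-0.034],
    [0,0,-0.034],
    [0,0,-0.04],
    [0,0,-0.04],
    [0,0,-0.04],
    [0,0,-0.04],
    [0,0,-0.04],
  ],
  jaw=[0,0,0,0,0,4,8,8,8,8,8,8],
)

```text
time: 10.6
position: [0.5079, -0.1691, 0.2001]
tool_rot: [0.019, 1.0, -0.0, -0.001]
force: [0.0, -0.6, 0.3]
finger_gap: 0.0799
```

Request:
drive_tool(
  delta_pos=[
    [-0.4,-5.74,0],
    [0,0,0],
    [0,0,0],
  ],
  rotation=[
    [0,0,-0.04],
    [0,0,0],
    [0,0,0],
  ],
  jaw=[8,8,8],
)

```text
time: 10.98
position: [0.5096, -0.2244, 0.1997]
tool_rot: [0.0, 1.0, 0.001, -0.001]
force: [0.1, 0.4, -0.1]
finger_gap: 0.0799
```

```bash
python3 - <<'E'
from inv import *
a=snap('wrist','w4');print(cur())
E
```

```text
[np.float64(0.5097252370318546), np.float64(-0.2237061155960142), np.float64(0.1999145226684077), np.float64(-3.1410550974909843)]
```

View pics/w4.png

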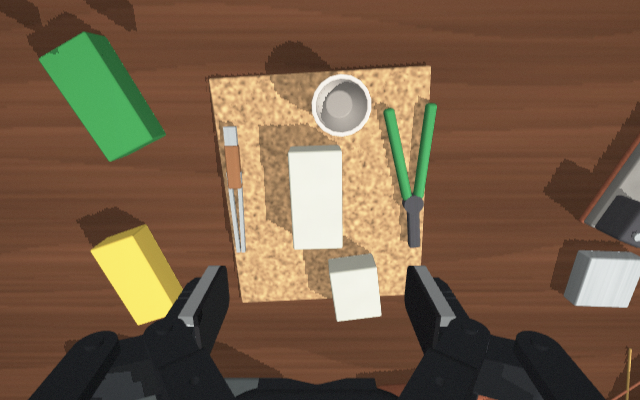

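```bash
python3 - <<'E'
from inv import *
q=[(289,153),(342,151),(342,248),(293,249)]
C=onz('w4',q,.037);print(C,C.mean(0))
V=lambda p:c((0,0),1.25,p)
print(tri('w4',q,'top0',V([(485,275),(463,275),(462,230),(484,230)])))
d=(C[3]+C[2]-C[0]-C[1]);print(np.degrees(np.arctan2(d[1],d[0])),np.linalg.norm(d)/2)
o=C.mean(0);th=np.arctan2(d[1],d[0])+np.pi
s=cur();s[3]=s[3]%(2*np.pi)
print(th)
plan(s,[(o[0],o[1],.08,th),(o[0],o[1],.012,th)])
E
```

```text
[[ 0.4837 -0.2485  0.037 ]
 [ 0.4819 -0.2002  0.037 ]
 [ 0.5801 -0.1977  0.037 ]
 [ 0.5811 -0.2471  0.037 ]] [ 0.5317 -0.2234  0.037 ]
[[ 0.482  -0.2477  0.0429]
 [ 0.4804 -0.2008  0.0447]
 [ 0.5772 -0.1989  0.0439]
 [ 0.5791 -0.247   0.0413]]
1.1278438708789797 0.09784226773237359
3.161277242585069
{"delta_pos": [[-0.73, 0.01, 4.0], [-0.73, 0.01, 4.0], [-0.74, -0.0, 3.99], [0.0, -0.0, 3.4], [0.0, -0.0, 3.4]], "rotation": [[0, 0, -0.006], [0, 0, -0.007], [0, 0, -0.006], [0, 0, -0.0], [0, 0, -0.0]]}
```

Request:
drive_tool(
  delta_pos=[
    [-0.73,0.01,4.0],
    [-0.73,0.01,4.0],
    [-0.74,0,3.99],
    [0,0,3.4],
    [0,0,3.8],
    [0,0,0],
    [0,0,0],
    [0,0,0],
    [0,0,0],
  ],
  rotation=[
    [0,0,-0.006],
    [0,0,-0.007],
    [0,0,-0.006],
    [0,0,0],
    [0,0,0],
    [0,0,0],
    [0,0,0],
    [0,0,0],
    [0,0,0],
  ],
  jaw=[7,7,7,7,7,7,4.2,4.2,4.2],
  newtons=40,
)

```text
time: 12.15
position: [0.5335, -0.2248, 0.0103]
tool_rot: [-0.01, 1.0, -0.001, 0.001]
force: [-0.5, 1.6, 5.8]
finger_gap: 0.0493
```

Request:
drive_tool(
  delta_pos=[
    [0,0,0],
    [0,0,-2],
    [0,0,-4],
    [0,0,-4],
    [0,0,-2],
    [0,0,0],
  ],
  rotation=[
    [0,0,0],
    [0,0,0],
    [0,0,0],
    [0,0,0],
    [0,0,0],
    [0,0,0],
  ],
  jaw=[4.2,4.2,4.2,4.2,4.2,4.2],
)

```text
time: 12.9
position: [0.5334, -0.2253, 0.1305]
tool_rot: [-0.009, 1.0, -0.001, 0.002]
force: [0.3, 0.3, -2.6]
finger_gap: 0.0498
```

```bash
python3 - <<'E'
from inv import *
s=cur();s[3]%=2*np.pi
x=plan(s,[(.51,-.1,.13,3.1),hp(80,-1.5,130),hp(80,-1.5,35)],step=5.5);print(x)
E
```

```text
{"delta_pos": [[0.7, 4.19, 0.02], [0.79, 4.18, 0.02], [0.86, 4.16, 0.01], [-0.25, 4.95, 0.0], [-0.04, 4.96, 0.0], [0.17, 4.95, 0.0], [0.38, 4.94, 0.0], [0.58, 4.92, 0.0], [0.79, 4.9, 0.0], [0.99, 4.86, 0.0], [1.2, 4.81, 0.0], [-0.0, -0.0, 4.75]], "rotation": [[0, 0, 0.02], [0, 0, 0.02], [0, 0, 0.021], [0, 0, 0.042], [0, 0, 0.042], [0, 0, 0.042], [0, 0, 0.042], [0, 0, 0.042], [0, 0, 0.042], [0, 0, 0.042], [0, 0, 0.041], [0, 0, 0.0]]}
{"delta_pos": [[-0.0, -0.0, 4.75]], "rotation": [[0, 0, 0.0]]}
[0.5465 0.2949 0.035  2.7646]
```

Request:
drive_tool(
  delta_pos=[
    [0.7,4.19,0.02],
    [0.79,4.18,0.02],
    [0.86,4.16,0.01],
    [-0.25,4.95,0.0],
    [-0.04,4.96,0.0],
    [0.17,4.95,0.0],
    [0.38,4.94,0.0],
    [0.58,4.92,0.0],
    [0.79,4.9,0.0],
    [0.99,4.86,0.0],
    [1.2,4.81,0.0],
    [0,0,0],
  ],
  rotation=[
    [0,0,0.02],
    [0,0,0.02],
    [0,0,0.021],
    [0,0,0.042],
    [0,0,0.042],
    [0,0,0.042],
    [0,0,0.042],
    [0,0,0.042],
    [0,0,0.042],
    [0,0,0.042],
    [0,0,0.042],
    [0,0,0],
  ],
  jaw=[4.2,4.2,4.2,4.2,4.2,4.2,4.2,4.2,4.2,4.2,4.2,4.2],
)

```text
time: 14.4
position: [0.5443, 0.2988, 0.1258]
tool_rot: [0.186, 0.983, -0.0, -0.001]
force: [-0.2, -0.4, -2.6]
finger_gap: 0.0492
```

```bash
python3 - <<'E'
from inv import *
a=snap('wrist','w5');print(inv(np.array([cur()[:3]])),cur())
E
```

```text
[[80.8872  1.504 ]] [np.float64(0.5440663595685735), np.float64(0.2968492361314856), np.float64(0.12585337097075994), np.float64(2.7667633655918884)]
```

View pics/w5.png

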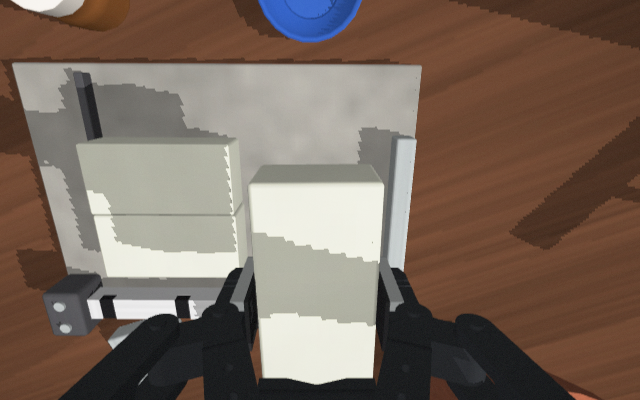

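```bash
python3 - <<'E'
from inv import *
print('Cnear top',inv(onz('w5',[(251,184),(382,184)],.1525)),'bot',inv(onz('w5',[(259,165),(374,166)],.1205)))
print('Bnear',inv(onz('w5',[(79,144),(236,142)],.05)),'seam',inv(onz('w5',[(95,214),(238,215)],.05)),'Aend',inv(onz('w5',[(105,277),(240,276)],.05)))
print('fence',inv(onz('w5',[(394,138),(415,138)],.038)))
E
```

```text
Cnear top [[ 59.6755  53.0822]
 [106.5181  53.3123]] bot [[ 57.3357  52.701 ]
 [108.851   52.4946]]
Bnear [[-70.8537  49.8737]
 [ 30.9989  51.6563]] seam [[-70.6262   1.2701]
 [ 28.7035   1.0208]] Aend [[-73.6631 -48.9132]
 [ 26.746  -47.5435]]
fence [[135.6714  52.9647]
 [149.9312  53.0331]]
```

Request:
drive_tool(
  delta_pos=[
    [-0.2,0,0],
    [0,0,4],
    [0,0,4],
    [0,0,1.9],
    [0,0,0],
  ],
  rotation=[
    [0,0,0.002],
    [0,0,0],
    [0,0,0],
    [0,0,0],
    [0,0,0],
  ],
  jaw=[4.2,4.2,4.2,4.2,4.2],
)

```text
time: 15.08
position: [0.5456, 0.2928, 0.0269]
tool_rot: [0.19, 0.982, -0.001, -0.002]
force: [-0.9, 0.2, -1.1]
finger_gap: 0.0491
```

Request:
drive_tool(
  delta_pos=[
    [0,0,0.25],
    [0,0,0],
  ],
  rotation=[
    [0,0,0],
    [0,0,0],
  ],
  jaw=[4.2,4.2],
)

```text
time: 15.32
position: [0.5481, 0.295, 0.0276]
tool_rot: [0.189, 0.982, 0.0, 0.001]
force: [-0.3, -0.3, -1.6]
finger_gap: 0.0497
```

Request:
drive_tool(
  delta_pos=[
    [0,0,0.15],
    [0,0,0],
  ],
  rotation=[
    [0,0,0],
    [0,0,0],
  ],
  jaw=[4.2,4.2],
)

```text
time: 15.58
position: [0.5472, 0.2952, 0.0253]
tool_rot: [0.189, 0.982, 0.0, 0.0]
force: [-0.6, -0.2, -1.7]
finger_gap: 0.0497
```

Request:
drive_tool(
  delta_pos=[
    [0,0,0.15],
    [0,0,0],
  ],
  rotation=[
    [0,0,0],
    [0,0,0],
  ],
  jaw=[4.2,4.2],
)

```text
time: 15.82
position: [0.5471, 0.2952, 0.0234]
tool_rot: [0.189, 0.982, 0.0, 0.0]
force: [-0.3, 0.0, -1.2]
finger_gap: 0.0491
```

```bash
python3 - <<'E'
from inv import *
snap('wrist','w6');print(inv(np.array([cur()[:3]])),cur())
E
```

```text
[[80.46   -1.9131]] [np.float64(0.5470856619571187), np.float64(0.29519301819364246), np.float64(0.023362746478671592), np.float64(2.7620105852187167)]
```

Request:
drive_tool(
  delta_pos=[
    [0,0,0.15],
    [0,0,0],
  ],
  rotation=[
    [0,0,0],
    [0,0,0],
  ],
  jaw=[4.2,4.2],
)

```text
time: 16.12
position: [0.5472, 0.2952, 0.0233]
tool_rot: [0.189, 0.982, 0.0, 0.0]
force: [-3.0, -2.1, 7.7]
finger_gap: 0.0492
```

Request:
drive_tool(
  delta_pos=[
    [0,0,0.15],
    [0,0,0],
  ],
  rotation=[
    [0,0,0],
    [0,0,0],
  ],
  jaw=[4.2,4.2],
)

```text
time: 16.38
position: [0.5472, 0.2952, 0.0233]
tool_rot: [0.189, 0.982, 0.0, 0.001]
force: [-5.2, -2.3, 17.0]
finger_gap: 0.0492
```

```bash
python3 - <<'E'
from inv import *
a=snap('wrist','w6');print(inv(np.array([cur()[:3]])),cur())
E
```

```text
[[80.501  -2.0225]] [np.float64(0.5472025095307563), np.float64(0.29519081870908814), np.float64(0.023273735916320225), np.float64(2.761951007890137)]
```

View pics/w6.png

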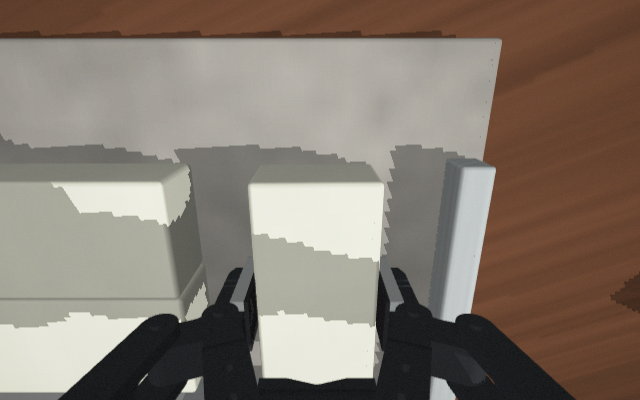

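```bash
python3 - <<'E'
from inv import *
s=hp(80.5,-2,23);s[3]=2.762
x=plan(s,[hp(80.5,-2,110),hp(34,-84,110),hp(34,-84,62)],step=5.0);print(x)
E
```

```text
{"delta_pos": [[0.0, 0.0, -4.35], [0.0, 0.0, -4.35], [-4.1, -2.32, -0.0], [-4.1, -2.33, -0.0], [-0.0, 0.0, 4.8]], "rotation": [[0, 0, -0.001], [0, 0, -0.001], [0, 0, -0.0], [0, 0, -0.0], [0, 0, -0.0]]}
[0.6063 0.2217 0.062  2.764 ]
```

Request:
drive_tool(
  delta_pos=[
    [0,0,-0.3],
    [0,0,0],
    [0,0,0],
    [0,0,-1],
    [0,0,-3.85],
    [0,0,-3.85],
  ],
  rotation=[
    [0,0,0],
    [0,0,0],
    [0,0,0],
    [0,0,0],
    [0,0,0],
    [0,0,0],
  ],
  jaw=[4.9,6.4,6.4,6.4,6.4,6.4],
)

```text
time: 17.18
position: [0.5468, 0.295, 0.1113]
tool_rot: [0.189, 0.982, -0.0, -0.0]
force: [0.4, 0.2, -0.5]
finger_gap: 0.0641
```

Request:
drive_tool(
  delta_pos=[
    [-4.1,-2.32,0],
    [-4.1,-2.33,0],
    [0,0,0],
    [0,0,0],
    [0,0,3.5],
    [0,0,0],
  ],
  rotation=[
    [0,0,-0.002],
    [0,0,0],
    [0,0,0],
    [0,0,0],
    [0,0,0],
    [0,0,0],
  ],
  jaw=[3,0,0,0,0,0],
)

```text
time: 17.92
position: [0.6028, 0.2221, 0.0728]
tool_rot: [0.187, 0.982, -0.001, -0.003]
force: [-0.9, -0.8, -0.6]
finger_gap: -0.0003
```

```bash
python3 - <<'E'
from inv import *
a=snap('wrist','w7');print(inv(np.array([cur()[:3]])),cur())
cv2.imwrite('pics/w7c.png',cv2.resize(a[150:400,140:500],None,fx=2,fy=2))
E
```

```text
[[ 33.6307 -81.6964]] [np.float64(0.6039998412642872), np.float64(0.22226059498941717), np.float64(0.07443706454504577), np.float64(2.7652992370028664)]
```

View pics/w7c.png

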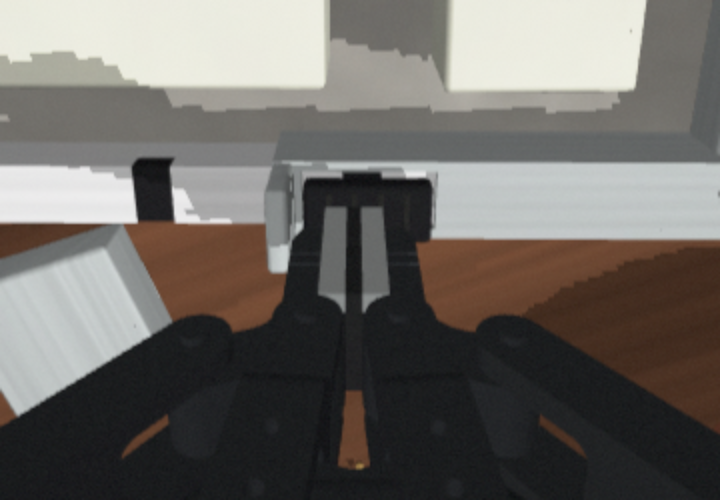

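```bash
python3 - <<'E'
from inv import *
f=lambda p:np.array(p)/2+[140,150]
K,W=cam('w7');X=np.linalg.inv(W)
x=np.array(cur()[:3]);print(inv(onz('w7',[f((368,209))],.053)),inv(onz('w7',[f((303,178)),f((433,240))],.053)),'ridge',inv(onz('w7',[f((288,272)),f((288,168))],.063)))
print('tcp px',(proj('w7',x)-[140,150])*2, 'below',(proj('w7',[x[0],x[1],.053])-[140,150])*2)
print('sleeve edges y',inv(onz('w7',[f((560,162)),f((560,238))],.044)))
print('A,C ends',inv(onz('w7',[f((322,87)),f((450,90)),f((634,90))],.05)))
E
```

```text
[[ 37.5797 -82.2603]] [[ 20.2578 -73.1493]
 [ 55.469  -91.6697]] ridge [[ 16.5771 -95.4864]
 [ 17.4386 -65.7416]]
tcp px [[353.1068 249.1   ]] below [[353.3515 207.0743]]
sleeve edges y [[ 90.8613 -72.2581]
 [ 93.2618 -96.1257]]
A,C ends [[ 25.4682 -48.7827]
 [ 58.4889 -49.494 ]
 [105.8925 -49.3498]]
```

Request:
drive_tool(
  delta_pos=[
    [-0.2,0,1.0],
    [0,0,0.8],
    [0,0,0.3],
    [0,0,0],
  ],
  rotation=[
    [0,0,0],
    [0,0,0],
    [0,0,0],
    [0,0,0],
  ],
  jaw=[0,0,0,0],
)

```text
time: 18.48
position: [0.6078, 0.2207, 0.0542]
tool_rot: [0.188, 0.982, -0.0, -0.0]
force: [1.1, 0.1, 0.5]
finger_gap: 0.0001
```

Request:
drive_tool(
  delta_pos=[
    [0,0,0.3],
    [0,0,0.3],
    [0,0,0.2],
    [0,0,0],
  ],
  rotation=[
    [0,0,0],
    [0,0,0],
    [0,0,0],
    [0,0,0],
  ],
  jaw=[0,0,0,0],
)

```text
time: 18.98
position: [0.6086, 0.2209, 0.0473]
tool_rot: [0.188, 0.982, 0.0, 0.001]
force: [-1.3, -0.1, 7.1]
finger_gap: 0.0001
```

Request:
drive_tool(
  delta_pos=[
    [0.15,0,0.1],
    [0,-0.4,0],
    [0,-0.5,0],
    [0,-0.5,0],
    [0,-0.5,0],
    [0,0,0],
  ],
  rotation=[
    [0,0,0],
    [0,0,0],
    [0,0,0],
    [0,0,0],
    [0,0,0],
    [0,0,0],
  ],
  jaw=[0,0,0,0,0,0],
)

```text
time: 19.73
position: [0.6019, 0.2043, 0.0473]
tool_rot: [0.188, 0.982, 0.001, 0.002]
force: [2.1, 0.4, 5.9]
finger_gap: 0.0005
```

```bash
python3 - <<'E'
from inv import *
a=snap('top','top2');print(inv(np.array([cur()[:3]])),cur())
E
```

```text
[[ 16.0795 -86.349 ]] [np.float64(0.6018577873901538), np.float64(0.20422993942227013), np.float64(0.047196217490636946), np.float64(2.763661784601606)]
```

Request:
drive_tool(
  delta_pos=[
    [0,0,-1.0],
    [0,-0.5,0],
    [0,-0.5,0],
    [0,-0.5,0],
    [0,-0.5,0],
    [0,-0.5,0],
    [0,-0.5,0],
    [0,0,0],
  ],
  rotation=[
    [0,0,0],
    [0,0,0],
    [0,0,0],
    [0,0,0],
    [0,0,0],
    [0,0,0],
    [0,0,0],
    [0,0,0],
  ],
  jaw=[0,0,0,0,0,0,0,0],
)

```text
time: 20.78
position: [0.589, 0.1767, 0.0559]
tool_rot: [0.188, 0.982, 0.001, 0.001]
force: [1.7, 4.6, 3.2]
finger_gap: 0.0004
```

```bash
python3 - <<'E'
from inv import *
a=snap('top','top3');print(inv(np.array([cur()[:3]])),cur())
# fence pos: brightness profile along hearth x at y=45,z=38 (top)
for f in('top0','top2','top3'):
    im=cv2.imread('pics/'+f+'.png').astype(float).mean(2).astype(np.float32)
    xs=np.arange(40,158,3);pr=np.mean([[cv2.getRectSubPix(im,(1,1),tuple(map(float,q)))[0,0] for q in proj(f,H(np.load('hearth0.npy'),[(x,y,38) for x in xs]))] for y in (0,10,20)],0)
    print(f,dict(zip(xs.tolist(),pr.astype(int).tolist())))
E
```

```text
[[-14.2643 -84.5291]] [np.float64(0.5889850084964824), np.float64(0.17669176614712573), np.float64(0.055849042604225727), np.float64(2.7642628588363225)]
top0 {40: 186, 43: 183, 46: 182, 49: 182, 52: 183, 55: 183, 58: 186, 61: 188, 64: 189, 67: 189, 70: 188, 73: 188, 76: 189, 79: 190, 82: 190, 85: 189, 88: 189, 91: 187, 94: 185, 97: 185, 100: 183, 103: 180, 106: 158, 109: 135, 112: 131, 115: 132, 118: 133, 121: 133, 124: 135, 127: 133, 130: 124, 133: 117, 136: 146, 139: 207, 142: 228, 145: 229, 148: 221, 151: 167, 154: 104, 157: 95}
top2 {40: 121, 43: 119, 46: 119, 49: 124, 52: 129, 55: 129, 58: 145, 61: 191, 64: 197, 67: 176, 70: 138, 73: 128, 76: 114, 79: 94, 82: 79, 85: 76, 88: 77, 91: 76, 94: 77, 97: 77, 100: 76, 103: 76, 106: 81, 109: 97, 112: 112, 115: 114, 118: 117, 121: 108, 124: 106, 127: 106, 130: 110, 133: 113, 136: 115, 139: 118, 142: 123, 145: 129, 148: 134, 151: 139, 154: 144, 157: 148}
top3 {40: 90, 43: 86, 46: 81, 49: 76, 52: 75, 55: 76, 58: 76, 61: 81, 64: 95, 67: 110, 70: 111, 73: 113, 76: 105, 79: 103, 82: 106, 85: 110, 88: 112, 91: 115, 94: 119, 97: 123, 100: 127, 103: 132, 106: 137, 109: 142, 112: 147, 115: 151, 118: 154, 121: 158, 124: 162, 127: 165, 130: 169, 133: 172, 136: 174, 139: 178, 142: 179, 145: 182, 148: 184, 151: 187, 154: 188, 157: 189}
```

Request:
drive_tool(
  delta_pos=[
    [0,0,-0.15],
    [0,-0.4,0],
    [0,-0.4,0],
    [0,-0.3,0],
    [0,0,0],
  ],
  rotation=[
    [0,0,0],
    [0,0,0],
    [0,0,0],
    [0,0,0],
    [0,0,0],
  ],
  jaw=[0,0,0,0,0],
)

```text
time: 21.45
position: [0.5842, 0.1662, 0.0566]
tool_rot: [0.188, 0.982, 0.001, -0.0]
force: [0.4, 4.7, 0.7]
finger_gap: -0.0002
```

Request:
drive_tool(
  delta_pos=[
    [0,-0.2,0],
    [0,-0.2,0],
    [0,0,0],
  ],
  rotation=[
    [0,0,0],
    [0,0,0],
    [0,0,0],
  ],
  jaw=[0,0,0],
)

```text
time: 21.82
position: [0.5828, 0.1627, 0.0566]
tool_rot: [0.188, 0.982, 0.001, -0.0]
force: [1.6, 5.5, -0.4]
finger_gap: 0.0002
```

Request:
drive_tool(
  delta_pos=[
    [0,-0.2,0],
    [0,0,0],
  ],
  rotation=[
    [0,0,0],
    [0,0,0],
  ],
  jaw=[0,0],
)

```text
time: 22.08
position: [0.5821, 0.1609, 0.0566]
tool_rot: [0.188, 0.982, 0.001, -0.0]
force: [1.3, 5.3, 0.3]
finger_gap: 0.0001
```

Request:
drive_tool(
  delta_pos=[
    [0,-0.15,0],
    [0,0,0],
  ],
  rotation=[
    [0,0,0],
    [0,0,0],
  ],
  jaw=[0,0],
)

```text
time: 22.32
position: [0.5815, 0.1595, 0.0566]
tool_rot: [0.188, 0.982, 0.001, -0.0]
force: [1.1, 6.3, -0.5]
finger_gap: 0.0005
```

Request:
drive_tool(
  delta_pos=[
    [0,-0.15,0],
    [0,0,0],
  ],
  rotation=[
    [0,0,0],
    [0,0,0],
  ],
  jaw=[0,0],
)

```text
time: 22.58
position: [0.5809, 0.158, 0.0566]
tool_rot: [0.188, 0.982, 0.001, -0.0]
force: [1.3, 5.8, -0.1]
finger_gap: -0.0001
```

Request:
drive_tool(
  delta_pos=[
    [0,-0.15,0],
    [0,0,0],
  ],
  rotation=[
    [0,0,0],
    [0,0,0],
  ],
  jaw=[0,0],
)

```text
time: 22.82
position: [0.5801, 0.1559, 0.0565]
tool_rot: [0.188, 0.982, 0.0, -0.0]
force: [0.1, 3.7, 1.6]
finger_gap: 0.0001
```

Request:
drive_tool(
  delta_pos=[
    [0,0,-0.15],
    [0,-0.1,0],
    [0,0,0],
  ],
  rotation=[
    [0,0,0],
    [0,0,0],
    [0,0,0],
  ],
  jaw=[0,0,0],
)

```text
time: 23.2
position: [0.5797, 0.1548, 0.058]
tool_rot: [0.188, 0.982, -0.0, -0.0]
force: [0.6, 3.7, -2.2]
finger_gap: 0.0002
```

Request:
drive_tool(
  delta_pos=[
    [0,-0.15,0],
    [0,0,0],
  ],
  rotation=[
    [0,0,0],
    [0,0,0],
  ],
  jaw=[0,0],
)

```text
time: 23.45
position: [0.5793, 0.1536, 0.0581]
tool_rot: [0.188, 0.982, 0.0, -0.0]
force: [2.0, 4.0, -3.3]
finger_gap: -0.0004
```

Request:
drive_tool(
  delta_pos=[
    [0,-0.15,0],
    [0,0,0],
  ],
  rotation=[
    [0,0,0],
    [0,0,0],
  ],
  jaw=[0,0],
)

```text
time: 23.7
position: [0.5793, 0.1534, 0.0582]
tool_rot: [0.187, 0.982, 0.001, -0.0]
force: [2.3, 8.5, -5.0]
finger_gap: -0.0003
```

Request:
drive_tool(
  delta_pos=[
    [0,0.9,0],
    [0,0,-2],
    [2,1.5,-4],
    [3,2.5,-4],
    [3,2.5,-4],
    [0,0,0],
    [0,0,0],
  ],
  rotation=[
    [0,0,0],
    [0,0,0],
    [0,0,0],
    [0,0,0],
    [0,0,0],
    [0,0,0],
    [0,0,0],
  ],
  jaw=[0,0,0,0,0,0,0],
)

```text
time: 24.58
position: [0.5321, 0.2499, 0.1983]
tool_rot: [0.188, 0.982, -0.001, 0.0]
force: [0.0, 0.4, -1.2]
finger_gap: -0.0002
```

```bash
python3 - <<'E'
from inv import *
a=snap('wrist','w8');b=snap('scene','sc8');print(inv(np.array([cur()[:3]])),cur(),readout.get_state()['force'])
h=cv2.resize(b[130:240,320:480],(480,330),interpolation=cv2.INTER_CUBIC)
m=np.zeros((600,800,3),np.uint8)
# rectify the hearth at z=50mm: 2 px/mm, x -135..160, y -110..105
P=np.load('hearth0.npy');q=np.array([(-135,105),(160,105),(160,-110),(-135,-110)])
M=cv2.getPerspectiveTransform(proj('w8',H(P,[(*k,50) for k in q])).astype(np.float32),np.array([(0,0),(768,0),(768,560),(0,560)],np.float32))
r=cv2.warpPerspective(a,M,(768,560),flags=cv2.INTER_CUBIC)
m[:400,:640]=a; cv2.imwrite('pics/rect.png',r)
m2=cv2.resize(r,(800,583)); cv2.imwrite('pics/w8v.png',m2)
print(proj('w8',H(P,[(*k,50) for k in q])))
E
```

```text
[[32.095  -4.5338]] [np.float64(0.531700716485271), np.float64(0.24926544047367563), np.float64(0.1970143159090902), np.float64(2.7626413304580044)] [-0.9397 -0.6944 -0.9513]
[[103.9294  51.1548]
 [476.7606  51.3092]
 [443.177  285.824 ]
 [148.1731 285.5257]]
```

```bash
python3 - <<'E'
import cv2
a=cv2.imread('pics/w8.png');cv2.imwrite('pics/w8c.png',cv2.resize(a[30:325,90:490],None,fx=2,fy=2,interpolation=cv2.INTER_CUBIC))
E
```

```text
(no output)
```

View pics/w8c.png

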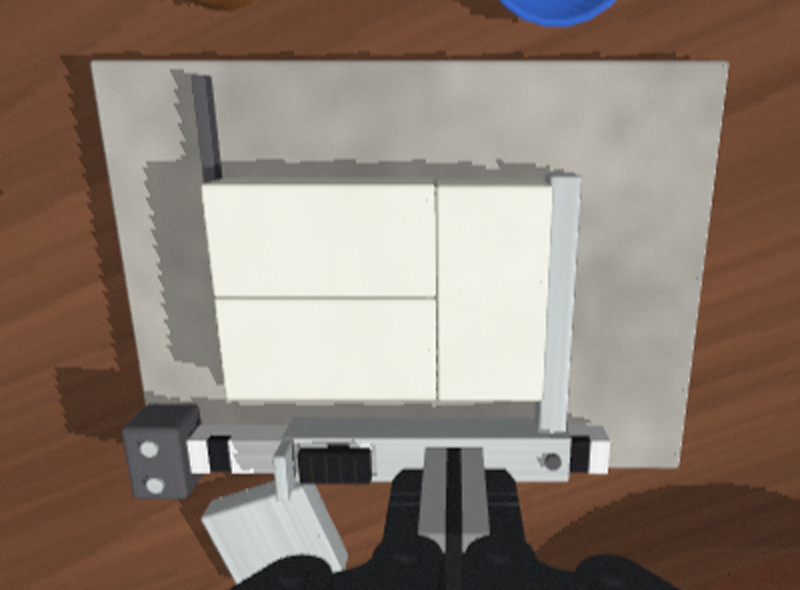

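```bash
python3 - <<'E'
from inv import *
f=lambda p:np.array(p)/2+[90,30]
print('fence',inv(onz('w8',[f((552,178)),f((580,178)),f((542,430))],.038)))
for z in(.049,.053):print('pad',z,inv(onz('w8',[f((336,464)),f((299,464)),f((372,464))],z)))
print('layer',inv(onz('w8',[f(k) for k in [(205,184),(436,184),(552,184),(216,297),(436,297),(227,400),(437,401),(545,401)]],.05)))
s=cur()
plan(s,[hp(-22,-84,110),hp(-22,-84,60)])
E
```

```text
fence [[ 76.6707  51.5646]
 [ 88.94    51.5716]
 [ 77.6424 -70.8476]]
pad 0.049 [[-23.8176 -83.874 ]
 [-41.9056 -83.8934]
 [ -6.2207 -83.8551]]
pad 0.053 [[-23.0313 -81.6232]
 [-40.8714 -81.6423]
 [ -5.6757 -81.6045]]
layer [[-71.4449  50.1468]
 [ 26.116   50.2035]
 [ 75.0811  50.232 ]
 [-72.4524   0.7836]
 [ 25.7352   0.8585]
 [-73.0175 -49.3574]
 [ 25.8152 -49.7771]
 [ 76.6443 -49.7288]]
{"delta_pos": [[-2.65, -1.8, 2.9], [-2.65, -1.8, 2.9], [-2.65, -1.8, 2.9], [-0.0, -0.0, 2.5], [-0.0, -0.0, 2.5]], "rotation": [[0, 0, -0.001], [0, 0, -0.0], [0, 0, -0.001], [0, 0, 0.0], [0, 0, 0.0]]}
```

Request:
drive_tool(
  delta_pos=[
    [-2.65,-1.8,2.9],
    [-2.65,-1.8,2.9],
    [-2.65,-1.8,2.9],
    [0,0,2.5],
    [0,0,2.5],
    [0,0,0],
    [0,0,0.5],
    [0,0,0],
  ],
  rotation=[
    [0,0,0],
    [0,0,0],
    [0,0,0],
    [0,0,0],
    [0,0,0],
    [0,0,0],
    [0,0,0],
    [0,0,0],
  ],
  jaw=[0,0,0,0,0,0,0,0],
)

```text
time: 25.68
position: [0.5864, 0.1708, 0.0569]
tool_rot: [0.188, 0.982, 0.0, 0.0]
force: [1.4, 0.2, -0.6]
finger_gap: -0.0003
```

Request:
drive_tool(
  delta_pos=[
    [0,0,0.15],
    [0,0,0],
  ],
  rotation=[
    [0,0,0],
    [0,0,0],
  ],
  jaw=[0,0],
)

```text
time: 25.92
position: [0.5862, 0.171, 0.0554]
tool_rot: [0.188, 0.982, 0.0, 0.0]
force: [0.2, 0.7, 0.5]
finger_gap: 0.0001
```

Request:
drive_tool(
  delta_pos=[
    [0,0,0.15],
    [0,0,0],
  ],
  rotation=[
    [0,0,0],
    [0,0,0],
  ],
  jaw=[0,0],
)

```text
time: 26.18
position: [0.5859, 0.1709, 0.0533]
tool_rot: [0.188, 0.982, -0.0, -0.0]
force: [-0.2, -1.1, 0.2]
finger_gap: -0.0003
```

Request:
drive_tool(
  delta_pos=[
    [0,0,0.1],
    [0,0,0],
  ],
  rotation=[
    [0,0,0],
    [0,0,0],
  ],
  jaw=[0,0],
)

```text
time: 26.42
position: [0.586, 0.1709, 0.0526]
tool_rot: [0.188, 0.982, 0.0, 0.0]
force: [-0.6, -0.0, 2.5]
finger_gap: 0.0001
```

Request:
drive_tool(
  delta_pos=[
    [0,0,0.1],
    [0,0,0],
  ],
  rotation=[
    [0,0,0],
    [0,0,0],
  ],
  jaw=[0,0],
)

```text
time: 26.68
position: [0.5861, 0.171, 0.0516]
tool_rot: [0.188, 0.982, 0.0, 0.0]
force: [-0.5, 1.0, 3.7]
finger_gap: 0.0002
```

Contact comes at z ≈ 53 mm, so the catch has popped up. I'll retract and hand in.

Request:
drive_tool(
  delta_pos=[
    [0,0,-2],
    [0,0,-4],
    [0,0,-4],
    [3,0,-4],
    [0,0,0],
    [0,0,0],
    [0,0,0],
  ],
  rotation=[
    [0,0,0],
    [0,0,0],
    [0,0,0],
    [0,0,0],
    [0,0,0],
    [0,0,0],
    [0,0,0],
  ],
  jaw=[0,0,0,0,0,0,0],
)

```text
time: 27.55
position: [0.5577, 0.1816, 0.1897]
tool_rot: [0.188, 0.982, -0.001, -0.001]
force: [0.1, 0.6, -0.3]
finger_gap: 0.0002
```

```bash
python3 - <<'E'
from bench import readout, workorder
s=readout.get_state();print(s['time'],s['position'],s['force']);print(workorder.close_job())
E
```

```text
27.55 [0.55765147 0.18160852 0.18967551] [ 0.12005502  0.59545651 -0.34013196]
the job is handed in; nothing more can be done
None
```

The brick layer is made up and closed against the back lip, and I handed the job in at 27.6 s.

I pushed the askew brick snug against its neighbour and up to the back lip. The full-length brick went crosswise into the bay. I then pressed the catch, slid the sleeve about 60 mm to the next hole, and retracted clear.

**Last checks**
- **Layer:** the final wrist view shows it square with no visible gaps. The brick ends line up within about 1 mm.
- **Fence:** its face measured about 76.7–77.6 mm in hearth x, against 76.5 mm expected.
- **Catch:** the pad moved from about 37 to -23 mm. A light probe met it at a height of about 53 mm, so it is up and in the hole. The sleeve had stopped moving under about 9 N of push.

**Disagreements and gaps**
- The back-lip ends of the bricks read about -72 mm, where -75 mm was expected. The wrist camera read x about 2–3 mm off there throughout, so I put this down to calibration, not a gap.
- I did not look at the things on the mat again after picking up the brick. The steel block and dish looked untouched in the last picture, and the jar was out of frame.

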